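Push the toy-van billet home in the drilling jig

ROBOT

A 7-joint arm with a two-finger parallel gripper is mounted at the origin on the work surface. World frame = base frame: x ahead of the robot, y to its left, z up, the work surface at z = 0. Lengths are in m, angles in rad, forces in N, time in s.
With the tool pointing down it reaches from about 0.4 to 0.875 m from the base axis. Payload 4.4 kg.
Tool frame: the origin (TCP) lies on the centre line of the jaws, within the pads' length; the fingertips stand r.tcp_to_tips ahead of it and the grasp point (between the pads) lies 2 mm behind it (r.tcp_to_tips is the distance from the TCP to the fingertips, in m); z points along the fingers, y is the line along which they close (so a half turn about z gives the same grasp; the last joint's range is limited). The gripper opens to 85 mm and grips with 20 to 120 N. Pads are 22 mm wide; open, the fingers measure 114 mm over their backs; the gripper's body (76 mm by 85 mm) begins 54 mm behind the grasp point. The pads swing forward as they close: fully open they stand 13 mm farther back than shut.
Start: joints at [-1.337, 0.628, 0.038, 1.517, -0.027, 0.996, -0.02], TCP at [0.192, 0.621, 0.248] pointing down, gripper open.
Joint ranges: [-3.06, 3.06], [-0.37, 2.12], [-1.25, 1.32], [0.18, 2.47], [-1.1, 4.24], [0.23, 1.98], [-2.94, 2.94]. Speed limits (rad/s): [2.57, 2.57, 3.14, 3.14, 3.14, 3.14, 3.14].

INTERFACE

Orientations are given as a rotation vector (axis times angle).
In Python, from station import r, eyes, workorder gives the robot as it stands.
- The arm moves only by the tool send_rows, never from a script. Its argument "plan" is a list of rows, each a list of 7 numbers: the opening, from 0 (shut) to 1 (fully open), then the shift along the world's x, y, z in cm, then the turn, a rotation vector about the world's x, y, z in rad. A call has 1 to 8 rows; each row shifts and turns the commanded pose from where the row before left it; what a row does not reach is not made up. A row lasts 1/10 s, in which the tool goes at most 50 mm and 8.59 degrees, less where a joint would pass 70% of its speed; a pose out of reach is approached as far as the arm can. A call with a gripper value outside its range is refused whole. The fingers move at their own pace and stop on an object; "squeeze" is the grip in N (left out, the last holds). Time passes only in rows, so rows that do not move let the fingers close. It gives the time, the measured TCP pose, the force, the opening and the grip force at its end, in the units of the state.
- r.state(): the state, without advancing time (a new reading comes with each control period).
- eyes.camera(name): name is "scene" or "top"; returns a dict with "img" (420x560x3 uint8, red, green, blue), "fovy" (degrees; the focal length in pixels is half the picture's height over the tangent of half this angle, whatever the lens; pixels are square), "cx", "cy" (the principal point, pixels), "k1" (the pictures are not rectified: a ray, as slopes to the right and down, at radius r is drawn at 1 + k1 r^2 times it, then the intrinsics apply), "xyz" and "attitude" of the camera in the world. Camera axes: x right, y down, z forward; pixel columns grow to the right and rows downward; lengths in m; the calibration is good to about 2 mm. A picture is of the moment at which its call begins. There is no depth.
- workorder.hand_in(): hands the job in; it is judged then, once.
The state is a dict: "time_s": time; "joint_pos": joint angles; "qvel": joint speeds; "tau": joint torques, N m; "position": TCP position; "ee_rot": TCP orientation; "force": force on the tool from outside, world axes, zero at the start; "moment": the same for the moment, N m; "grip_width": opening from 0.0 (shut) to 1.0 (fully open); "grip_force": force on a finger pad.
Only numpy, scipy, OpenCV 4.12 (cv2) and the standard library are available. Lean on these libraries where they do the work, as an engineer would, in place of code of your own. Each camera call takes 0.05 s, during which the arm holds its last target. There are 200 camera calls.

TASK

Push the pale wooden van billet that lies on the grey jig board into the jig's corner, ready for drilling: its long side flat against the dark wooden fence and its bonnet end against the red end stop, touching both with no gap. Only push it along the board, never lift or tip it; leave the toy car, the dowel, the glue bottle and the spare billet where they are, and finish with the gripper clear.

Things in the scene. Friction and masses are not known exactly. Their poses are not given: they have to be found in the camera images.
- jig: Fixed drilling jig: grey board 320 (x) by 420 (y) mm, 12 thick; origin at the centre of its underside. At yaw 0, x points away from the robot, y to its left; turned up to 0.3 rad. Dark wooden fence along the far edge: 35 mm high above the board, 30 thick, inner face at x=+125, y -195 to +185. Red end stop at the left, as high and thick: inner face at y=+155, x +20 to +125.
- corner (a point): Inner corner of the jig on the board's top surface, where the fence's inner face (plane x = 0 here) and the end stop's inner face (plane y = 0 here) meet. Same axes as the jig: x into the fence, y into the stop, z up. The open board lies at negative x and y.
- billet: Loose pale wood block, van outline, 100 mm wide (x), 150 long (y), 50 high at the rear (y -75 to +25), 26 at the bonnet (y +25 to +75); upright flat sides; 0.3-0.6 kg. Origin: centre of underside; mass centre 10 mm behind it. Starts on the jig board, yaw within 0.35 rad of the jig's, its centre 50-100 mm (jig x) and 60-120 mm (jig y) short of where it must end, bonnet towards the stop.
- nose (a point): Middle of the lower edge of the billet's bonnet end face (billet x = 0, y = +75 mm).
- car: Bystander: finished toy car, brown wood with blue wheels, 85 by 44 mm, 43 mm high, standing on a near corner of the jig board (left or right). Origin at the centre of its underside.
- dowel: Bystander: upright dark wooden dowel, 32 mm across, 60 mm high, standing on the other near corner of the jig board. Origin at the centre of its underside.
- glue: Bystander: white glue bottle with yellow label and orange cap, 60 mm across, 150 mm high, on the bench to the left of the jig. Origin at the centre of its underside.
- spare: Bystander: a second billet, same shape as the first, on the bench to the right of the jig. Origin at the centre of its underside.
Not all that is in view belongs to the job. What is shaped like the billet but blue, green or purple is not meant.

How it is judged:
By the outcome, as a careful person would: the job done as asked, in the order asked, and still so for the second after the job is handed in, with the robot touching nothing.
It also fails if it takes over 53 s, if anything falls off the work surface, if the arm or the gripper's body presses on something with over 40 N, if the wrist force passes 120 N, or if a joint passes its speed limit or range.

## Working session

There is one attempt and no reset: what is moved stays moved. The work goes in short steps, Python scripts to look and compute and a tool call to move; the robot and the scene stay as the last step left them, time stands still between calls to the robot, and variables do not carry over. Pictures are saved under pics/ and viewed, at most 10 in all, crops included, and the job is handed in when it is done.

Besides the shell and the picture viewer there is one more tool, called after ">>>" in YAML: its name, and indented under it one key for each argument. send_rows: Moves the arm, as the interface text tells. Its arguments: {"type":"object","properties":{"plan":{"type":"array","items":{"type":"array","items":{"type":"number"}}},"squeeze":{"type":"number"}},"required":["plan"]}

```bash
mkdir -p pics; ls; python3 - <<'E'
from station import r,eyes
import cv2
s=r.state();print(s,r.tcp_to_tips)
for n in("scene","top"):
    c=eyes.camera(n);cv2.imwrite(f"pics/{n}0.png",c["img"][:,:,::-1]);print({k:v for k,v in c.items() if k!="img"})
E
```

```text
pics
{'time_s': 0.0, 'joint_pos': array([-1.33679746,  0.62934243,  0.03841103,  1.51838893, -0.02700363,
        0.99629929, -0.02000443]), 'qvel': array([-0.00198495,  0.00137554,  0.00109778,  0.00064785, -0.00038776,
       -0.0007976 ,  0.00024649]), 'tau': array([-5.62578327e-05, -5.63399971e+01,  1.22598186e+00, -1.93438107e+01,
        1.09814038e-02,  1.04422291e-02,  9.74405964e-06]), 'position': array([0.19173909, 0.62044362, 0.2473842 ]), 'ee_rot': array([-4.69090780e-01, -3.10608670e+00,  2.98455254e-03]), 'force': array([-0.20294464,  1.06842358, -0.63434317]), 'moment': array([-0.03091162,  0.05340436,  0.07643437]), 'grip_force': 0.0, 'grip_width': 1.0014930552811732} 0.017
{'fovy': 46.368870758778364, 'cx': 276.2769775922695, 'cy': 203.28752344772542, 'k1': -0.05397118050332237, 'xyz': array([ 1.47454683, -0.17626148,  0.84866617]), 'attitude': array([-1.79349543, -1.54761189,  0.70608319])}
{'fovy': 57.058503081419154, 'cx': 280.79729963595656, 'cy': 211.6645507886385, 'k1': 0.037390598092096335, 'xyz': array([ 0.34480746, -0.01207385,  0.99035912]), 'attitude': array([-2.16288582,  2.10860799, -0.2293037 ])}
```

View pics/scene0.png

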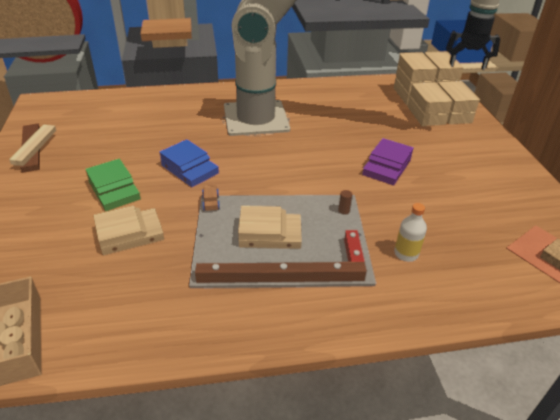

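View pics/top0.png

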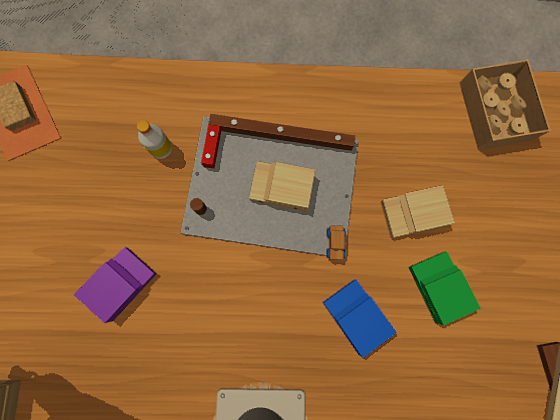

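The top view shows the jig with its fence and stop at upper left (inner corner about (217,128)), the billet at about (283,187) with its bonnet to the left, the dowel at (198,206) and the car at (337,243). The scene view agrees. I'll enlarge the jig.

```bash
cat > h.py <<'E'
import numpy as np,cv2
from scipy.spatial.transform import Rotation as R
from station import r,eyes
def K(c):
    f=c["img"].shape[0]/2/np.tan(np.radians(c["fovy"]/2)); return np.array([[f,0,c["cx"]],[0,f,c["cy"]],[0,0,1.]])
def D(c): return np.array([c["k1"],0,0,0,0.])
def world(c,uv,z):
    p=cv2.undistortPoints(np.array(uv,float).reshape(-1,1,2),K(c),D(c)).reshape(-1,2)
    d=np.c_[p,np.ones(len(p))]@R.from_rotvec(c["attitude"]).as_matrix().T
    return c["xyz"]+d*((np.asarray(z)-c["xyz"][2])/d[:,2])[:,None]
def pix(c,P):
    M=R.from_rotvec(c["attitude"]).as_matrix().T
    return cv2.projectPoints(np.array(P,float),cv2.Rodrigues(M)[0],-M@c["xyz"],K(c),D(c))[0].reshape(-1,2)
def crop(c,x0,y0,x1,y1,k,fn,polys=()):
    im=cv2.resize(c["img"][y0:y1,x0:x1,::-1],None,fx=k,fy=k,interpolation=cv2.INTER_CUBIC)
    for P in polys:
        q=((pix(c,P)-[x0,y0]+.5)*k).astype(int); cv2.polylines(im,[q],True,(255,0,255),1)
    cv2.imwrite(fn,im)
E
python3 - <<'E'
from h import *
crop(eyes.camera("top"),178,110,363,258,4,"pics/t1.png")
crop(eyes.camera("scene"),185,180,380,290,4,"pics/s1.png")
E
```

```text
(no output)
```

View pics/t1.png

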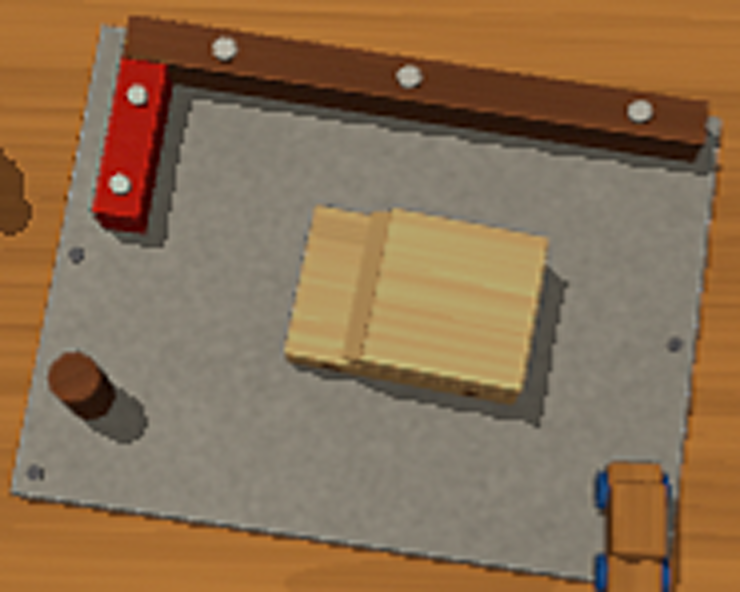

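View pics/s1.png

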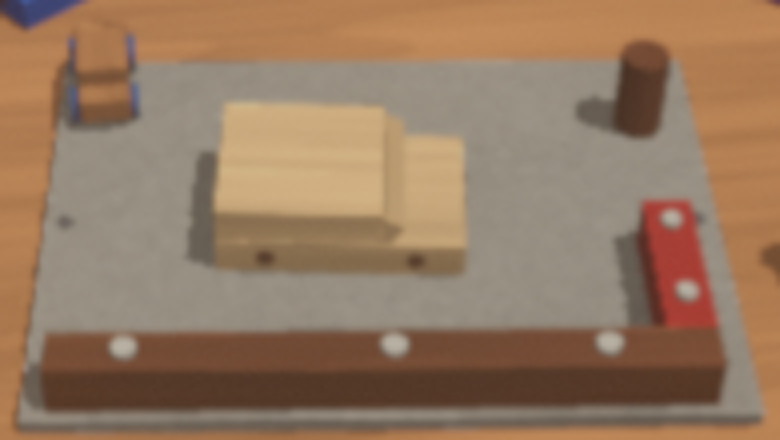

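```bash
cat > fit.py <<'E'
from h import *
from scipy.optimize import least_squares
def place(p,L):
    L=np.array(L,float)/1000;c,s=np.cos(p[2]),np.sin(p[2])
    return np.c_[p[0]+c*L[:,0]-s*L[:,1],p[1]+s*L[:,0]+c*L[:,1],L[:,2]]
def fit(obs,p0):
    f=lambda p:np.concatenate([(pix(c,place(p,[o[2:] for o in O]))-np.array([o[:2] for o in O])).ravel() for c,O in obs])
    s=least_squares(f,p0,loss="soft_l1");return s.x,f(s.x)
E
python3 - <<'E'
from fit import *
t,s=eyes.camera("top"),eyes.camera("scene")
def T(O,o=(178,110)): return [(a/4+o[0]-.4,b/4+o[1]-.4,x,y,z) for a,b,x,y,z in O]
S=lambda O:T(O,(185,180))
J=[(t,T([(130,17,155,185,47),(709,100,155,-195,47),(95,213,20,185,47),(139,219,20,155,47),(165,65,125,155,47),(122,58,125,185,47),(12,490,-160,210,12),(103,27,160,210,12)])),
(s,S([(760,416,160,210,12),(18,424,160,-210,12),(678,62,-160,210,12),(43,373,155,-195,47),(722,366,155,185,47),(643,202,20,155,47),(690,202,20,185,47)]))]
B=[(t,T([(393,209,50,25,62),(548,237,50,-75,62),(520,391,-50,-75,62),(360,363,-50,25,62),(314,206,50,75,38),(286,354,-50,75,38)])),
(s,S([(222,102,-50,-75,62),(384,108,-50,25,62),(385,218,50,25,62),(216,213,50,-75,62),(462,137,-50,75,38),(465,247,50,75,38),(465,272,50,75,12),(216,268,50,-75,12)]))]
for o in(J,B):
    for oo in (o,o[:1],o[1:]):
        p,e=fit(oo,[.6,0,-.1]);print(p.round(4),end=' ')
    p,e=fit(o,[.6,0,-.1]);print('\n',e.round(1))
    if o is J: j=p
c,sn=np.cos(j[2]),np.sin(j[2]);Rt=np.array([[c,sn],[-sn,c]])
print("billet in jig",Rt@(p[:2]-j[:2]),p[2]-j[2],"goal",.075,.08)
E
```

```text
[ 0.6023 -0.0129 -0.1202] [ 0.6011 -0.0125 -0.1191] [ 0.6045 -0.0139 -0.1264] 
 [ 0.2 -1.1  0.6 -0.4 -0.4 -0.6  0.4 -0.3  1.  -0.6  0.2 -0.5  0.   0.6
 -0.  -1.   1.7 -1.4 -0.1 -0.6  0.  -1.3 -0.8 -0.2  2.  -0.9 -0.3 -1.1
  0.2 -1.2]
[ 0.5949 -0.0372 -0.1612] [ 0.594  -0.0362 -0.1613] [ 0.5971 -0.0381 -0.1615] 
 [ 0.  -0.5  0.5 -0.1  0.8 -0.2  0.8 -0.7  0.5 -0.4 -0.2 -0.1  0.7 -0.5
  0.2 -1.3  0.  -1.4 -0.4 -0.9  0.2 -0.9  0.8 -0.9  0.2  0.6  0.2  0.5]
billet in jig [-0.00445921 -0.02501613] -0.04098655130321148 goal 0.075 0.08
```

>>> send_rows:
  plan:
    - [0.7, 2, -4.2, 0, 0, 0, 0.011]
    - [0.7, 2, -4.2, 0, 0, 0, 0.011]
    - [0.7, 2, -4.2, 0, 0, 0, 0.011]
    - [0.7, 2, -4.2, 0, 0, 0, 0.011]
    - [0.7, 2, -4.2, 0, 0, 0, 0.011]
    - [0.7, 2, -4.2, 0, 0, 0, 0.011]
    - [0.7, 2, -4.2, 0, 0, 0, 0.011]
    - [0.7, 2, -4.2, 0, 0, 0, 0.011]
  squeeze: 40

```text
time_s: 1.1
position: [0.3526, 0.2834, 0.2486]
ee_rot: [0.331, 3.124, 0.001]
force: [0.7, 0.7, 0.0]
grip_width: 0.702
grip_force: 0.0
```

>>> send_rows:
  plan:
    - [0.7, 2, -4.2, 0, 0, 0, 0.011]
    - [0.7, 2, -4.2, 0, 0, 0, 0.011]
    - [0.7, 2, -4.2, 0, 0, 0, 0.011]
    - [0.7, 2, -4.2, 0, 0, 0, 0.011]
    - [0.7, 2, -4.2, 0, 0, 0, 0.011]
    - [0.7, 2, -4.2, 0, 0, 0, 0.011]
    - [0.7, 2, -4.2, 0, 0, 0, 0.011]
    - [0.7, 1.5, -3.7, 0, 0, 0, 0.011]

```text
time_s: 1.9
position: [0.508, -0.0485, 0.2485]
ee_rot: [0.196, 3.134, -0.001]
force: [-0.2, 1.1, -0.2]
grip_width: 0.699
grip_force: 0.0
```

>>> send_rows:
  plan:
    - [0.7, 0, 0, 0, 0, 0, 0]
    - [0.7, 0, 0, 0, 0, 0, 0]

```text
time_s: 2.1
position: [0.5069, -0.0468, 0.2481]
ee_rot: [-0.198, -3.135, -0.0]
force: [-1.1, 1.4, -0.8]
grip_width: 0.7
grip_force: 0.0
```

>>> send_rows:
  plan:
    - [0.7, 0, 0, -4, 0, 0, 0]
    - [0.7, 0, 0, -4, 0, 0, 0]
    - [0.7, 0, 0, -4, 0, 0, 0]
    - [0.7, 0, 0, -4, 0, 0, 0]
    - [0.7, 0, 0, -2.5, 0, 0, 0]
    - [0.7, 0, 0, -1.5, 0, 0, 0]
    - [0.7, 0, 0, -0.7, 0, 0, 0]
    - [0.7, 0, 0, 0, 0, 0, 0]

```text
time_s: 2.9
position: [0.5064, -0.0445, 0.0408]
ee_rot: [-0.191, -3.134, -0.001]
force: [0.1, 0.6, 0.0]
grip_width: 0.698
grip_force: 0.0
```

```bash
python3 - <<'E'
from h import *
print(r.state()["position"],r.state()["force"])
a=eyes.camera("top");b=eyes.camera("scene")
crop(a,178,110,363,258,4,"pics/t2.png");crop(b,185,150,380,290,4,"pics/s2.png")
x=cv2.imread("pics/t2.png");y=cv2.imread("pics/s2.png")
y=cv2.resize(y,(400,288));x=cv2.resize(x,(400,320));cv2.imwrite("pics/c2.png",np.hstack([x[:288],y]))
E
```

```text
[ 0.50636593 -0.04452823  0.0408333 ] [0.12163668 0.62302536 0.03286758]
```

View pics/c2.png

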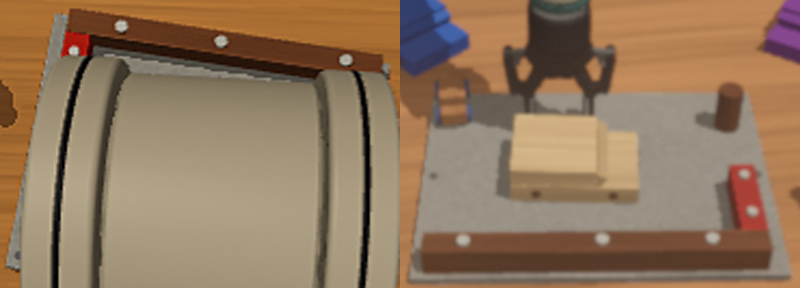

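The fingers stand just behind the rear block's near side (right half, about (565,110)) and clear of the car. Next I push along jig +x.

>>> send_rows:
  plan:
    - [0.7, 0.8, -0.1, 0, 0, 0, 0]
    - [0.7, 0.6, -0.07, 0, 0, 0, 0]
    - [0.7, 0.6, -0.07, 0, 0, 0, 0]
    - [0.7, 0.6, -0.07, 0, 0, 0, 0]
    - [0.7, 0.6, -0.07, 0, 0, 0, 0]
    - [0.7, 0.6, -0.07, 0, 0, 0, 0]
    - [0.7, 0.6, -0.07, 0, 0, 0, 0]
    - [0.7, 0.6, -0.07, 0, 0, 0, 0]

```text
time_s: 3.8
position: [0.5545, -0.0515, 0.0411]
ee_rot: [-0.193, -3.13, -0.001]
force: [-7.7, 0.5, 4.9]
grip_width: 0.702
grip_force: 3.2
```

>>> send_rows:
  plan:
    - [0.7, 0.6, -0.07, 0, 0, 0, 0]
    - [0.7, 0.6, -0.07, 0, 0, 0, 0]
    - [0.7, 0.6, -0.07, 0, 0, 0, 0]
    - [0.7, 0.6, -0.07, 0, 0, 0, 0]
    - [0.7, 0.6, -0.07, 0, 0, 0, 0]
    - [0.7, 0.6, -0.07, 0, 0, 0, 0]
    - [0.7, 0.5, -0.06, 0, 0, 0, 0]

```text
time_s: 4.5
position: [0.596, -0.0563, 0.0411]
ee_rot: [-0.193, -3.131, -0.001]
force: [-6.1, -0.0, 4.6]
grip_width: 0.699
grip_force: 3.2
```

>>> send_rows:
  plan:
    - [0.7, 0.4, -0.05, 0, 0, 0, 0]
    - [0.7, 0.3, -0.04, 0, 0, 0, 0]
    - [0.7, 0.2, -0.02, 0, 0, 0, 0]
    - [0.7, 0, 0, 0, 0, 0, 0]

```text
time_s: 4.9
position: [0.6055, -0.0574, 0.0411]
ee_rot: [-0.193, -3.132, -0.001]
force: [-5.0, 0.4, 3.2]
grip_width: 0.698
grip_force: 2.4
```

>>> send_rows:
  plan:
    - [0.7, 0.2, -0.02, 0, 0, 0, 0]
    - [0.7, 0.1, -0.01, 0, 0, 0, 0]
    - [0.7, 0, 0, 0, 0, 0, 0]

```text
time_s: 5.2
position: [0.6087, -0.0578, 0.041]
ee_rot: [-0.193, -3.133, -0.0]
force: [-4.9, 1.1, 2.6]
grip_width: 0.703
grip_force: 2.5
```

>>> send_rows:
  plan:
    - [0.7, 0.2, -0.02, 0, 0, 0, 0]
    - [0.7, 0, 0, 0, 0, 0, 0]

```text
time_s: 5.4
position: [0.6091, -0.0578, 0.041]
ee_rot: [-0.193, -3.129, -0.001]
force: [-8.2, 1.1, 6.7]
grip_width: 0.7
grip_force: 4.3
```

>>> send_rows:
  plan:
    - [0.7, 0.2, -0.02, 0, 0, 0, 0]
    - [0.7, 0, 0, 0, 0, 0, 0]

```text
time_s: 5.6
position: [0.6091, -0.0578, 0.0408]
ee_rot: [-0.193, -3.125, -0.001]
force: [-13.1, 2.0, 9.3]
grip_width: 0.702
grip_force: 6.3
```

>>> send_rows:
  plan:
    - [0.7, -1, 0.12, 0, 0, 0, 0]
    - [0.7, -1, 0.12, 0, 0, 0, 0]
    - [0.6, 0, 0, 3, 0, 0, 0]
    - [0.6, 0, 0, 4, 0, 0, 0]
    - [0.6, 0, 0, 3, 0, 0, 0.143]
    - [0.6, 0, 0, 0, 0, 0, 0.143]
    - [0.6, 0, 0, 0, 0, 0, 0.143]
    - [0.6, 0, 0, 0, 0, 0, 0.143]

```text
time_s: 6.4
position: [0.5948, -0.0561, 0.142]
ee_rot: [-0.706, 3.058, -0.001]
force: [-0.1, -0.7, -0.5]
grip_width: 0.601
grip_force: 0.0
```

>>> send_rows:
  plan:
    - [0.6, 1, -1.5, 0, 0, 0, 0.143]
    - [0.6, 1, -1.5, 0, 0, 0, 0.143]
    - [0.6, 1, -1.5, 0, 0, 0, 0.143]
    - [0.6, 1, -1.5, 0, 0, 0, 0.143]
    - [0.6, 1, -1.5, 0, 0, 0, 0.143]
    - [0.6, 1, -1.5, 0, 0, 0, 0.143]
    - [0.6, 0.8, -1.3, 0, 0, 0, 0.141]
    - [0.6, 0, 0, 0, 0, 0, 0]

```text
time_s: 7.2
position: [0.6629, -0.1623, 0.141]
ee_rot: [-2.075, 2.358, -0.004]
force: [0.5, 0.5, 0.1]
grip_width: 0.598
grip_force: 0.0
```

```bash
python3 - <<'E'
from h import *
s=r.state();print(s["position"],R.from_rotvec(s["ee_rot"]).as_matrix()[:,1],s["joint_pos"])
crop(eyes.camera("scene"),185,150,380,290,4,"pics/s3.png")
E
```

```text
[ 0.66285377 -0.16233558  0.1409547 ] [-0.99190699  0.12694329 -0.00243391] [ 0.41556484  0.81752566 -0.39260885  1.50670498  0.36892215  0.88866581
  2.91546643]
```

View pics/s3.png

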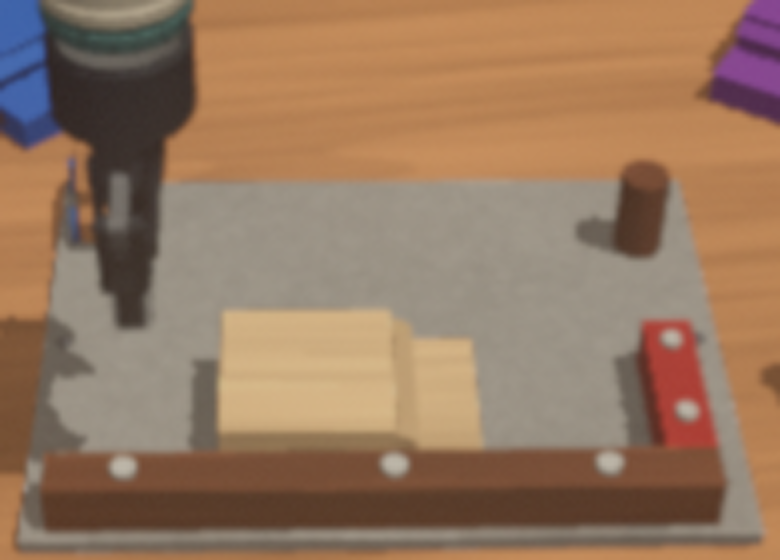

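The billet now lies against the fence (long side at about row 450), with the gripper behind its rear end. Joint 7 is close to its limit, so I give the tool a half turn.

>>> send_rows:
  plan:
    - [0.6, -0.4, 0, 0, 0, 0, -0.143]
    - [0.6, 0, 0, 0, 0, 0, -0.143]
    - [0.6, 0, 0, 0, 0, 0, -0.143]
    - [0.6, 0, 0, 0, 0, 0, -0.143]
    - [0.6, 0, 0, 0, 0, 0, -0.143]
    - [0.6, 0, 0, 0, 0, 0, -0.143]
    - [0.6, 0, 0, 0, 0, 0, -0.143]
    - [0.6, 0, 0, 0, 0, 0, -0.143]

```text
time_s: 8.05
position: [0.6578, -0.1573, 0.1415]
ee_rot: [-0.462, 3.107, 0.001]
force: [1.3, 0.5, 0.2]
grip_width: 0.603
grip_force: 0.0
```

>>> send_rows:
  plan:
    - [0.6, 0, 0, 0, 0, 0, -0.143]
    - [0.6, 0, 0, 0, 0, 0, -0.143]
    - [0.6, 0, 0, 0, 0, 0, -0.143]
    - [0.6, 0, 0, 0, 0, 0, -0.143]
    - [0.6, 0, 0, 0, 0, 0, -0.143]
    - [0.6, 0, 0, 0, 0, 0, -0.143]
    - [0.6, 0, 0, 0, 0, 0, -0.143]
    - [0.6, 0, 0, 0, 0, 0, -0.143]

```text
time_s: 8.85
position: [0.6578, -0.1573, 0.1416]
ee_rot: [1.294, 2.862, 0.002]
force: [-0.1, 0.3, -0.0]
grip_width: 0.601
grip_force: 0.0
```

>>> send_rows:
  plan:
    - [0.6, 0, 0, 0, 0, 0, -0.143]
    - [0.6, 0, 0, 0, 0, 0, -0.143]
    - [0.6, 0, 0, 0, 0, 0, -0.143]
    - [0.6, 0, 0, 0, 0, 0, -0.143]
    - [0.6, 0, 0, 0, 0, 0, -0.143]
    - [0.6, 0, 0, 0, 0, 0, -0.133]
    - [0.6, 0, 0, 0, 0, 0, 0]

```text
time_s: 9.55
position: [0.6579, -0.1573, 0.1414]
ee_rot: [2.351, 2.084, 0.001]
force: [-0.1, 0.3, -0.1]
grip_width: 0.595
grip_force: 0.0
```

```bash
python3 - <<'E'
from h import *
s=r.state();print(s["position"],R.from_rotvec(s["ee_rot"]).as_matrix()[:,1],s["joint_pos"])
E
```

```text
[ 0.65790632 -0.15725109  0.14135432] [ 9.92802547e-01 -1.19761782e-01  4.66264419e-04] [-0.06099191  0.83089751  0.46383336  1.53964766 -0.44476639  0.87708646
  0.43990299]
```

>>> send_rows:
  plan:
    - [0.6, 0, 0, -3, 0, 0, 0]
    - [0.6, 0, 0, -3, 0, 0, 0]
    - [0.6, 0, 0, -2, 0, 0, 0]
    - [0.6, 0, 0, -1.5, 0, 0, 0]
    - [0.6, 0, 0, -0.5, 0, 0, 0]
    - [0.6, 0, 0, 0, 0, 0, 0]

```text
time_s: 10.15
position: [0.6578, -0.1588, 0.0411]
ee_rot: [-2.348, -2.087, 0.0]
force: [-0.3, 0.6, 1.3]
grip_width: 0.599
grip_force: 0.0
```

>>> send_rows:
  plan:
    - [0.6, 0.1, 0.8, 0, 0, 0, 0]
    - [0.6, 0.07, 0.6, 0, 0, 0, 0]
    - [0.6, 0.07, 0.6, 0, 0, 0, 0]
    - [0.6, 0.07, 0.6, 0, 0, 0, 0]
    - [0.6, 0.07, 0.6, 0, 0, 0, 0]
    - [0.6, 0.07, 0.6, 0, 0, 0, 0]
    - [0.6, 0.07, 0.6, 0, 0, 0, 0]
    - [0.6, 0.07, 0.6, 0, 0, 0, 0]

```text
time_s: 10.95
position: [0.6641, -0.1102, 0.0418]
ee_rot: [2.348, 2.084, -0.001]
force: [-0.5, -5.6, 2.6]
grip_width: 0.599
grip_force: 2.5
```

>>> send_rows:
  plan:
    - [0.6, 0.08, 0.6, 0, 0, 0, 0]
    - [0.6, 0.07, 0.6, 0, 0, 0, 0]
    - [0.6, 0.07, 0.6, 0, 0, 0, 0]
    - [0.6, 0.07, 0.6, 0, 0, 0, 0]
    - [0.6, 0.08, 0.6, 0, 0, 0, 0]
    - [0.6, 0.07, 0.6, 0, 0, 0, 0]
    - [0.6, 0.07, 0.6, 0, 0, 0, 0]
    - [0.6, 0.07, 0.6, 0, 0, 0, 0]

```text
time_s: 11.75
position: [0.6699, -0.0619, 0.0418]
ee_rot: [2.348, 2.085, -0.001]
force: [-0.8, -5.3, 3.0]
grip_width: 0.6
grip_force: 2.6
```

>>> send_rows:
  plan:
    - [0.6, 0.07, 0.6, 0, 0, 0, 0]
    - [0.6, 0.07, 0.6, 0, 0, 0, 0]
    - [0.6, 0.07, 0.6, 0, 0, 0, 0]
    - [0.6, 0.05, 0.4, 0, 0, 0, 0]
    - [0.6, 0.04, 0.3, 0, 0, 0, 0]
    - [0.6, 0, 0, 0, 0, 0, 0]

```text
time_s: 12.35
position: [0.6729, -0.036, 0.0417]
ee_rot: [2.348, 2.086, 0.0]
force: [-0.7, -4.5, 2.4]
grip_width: 0.602
grip_force: 2.0
```

>>> send_rows:
  plan:
    - [0.6, 0.02, 0.2, 0, 0, 0, 0]
    - [0.6, 0.02, 0.2, 0, 0, 0, 0]
    - [0.6, 0.02, 0.2, 0, 0, 0, 0]
    - [0.6, 0, 0, 0, 0, 0, 0]

```text
time_s: 12.75
position: [0.6734, -0.0307, 0.0417]
ee_rot: [2.348, 2.085, -0.0]
force: [-0.3, -5.0, 3.5]
grip_width: 0.597
grip_force: 2.4
```

>>> send_rows:
  plan:
    - [0.6, 0.02, 0.2, 0, 0, 0, 0]
    - [0.6, 0, 0, 0, 0, 0, 0]

```text
time_s: 12.95
position: [0.6736, -0.0288, 0.0416]
ee_rot: [2.348, 2.085, -0.0]
force: [-1.0, -5.0, 4.1]
grip_width: 0.597
grip_force: 2.5
```

>>> send_rows:
  plan:
    - [0.6, 0.02, 0.2, 0, 0, 0, 0]
    - [0.6, 0, 0, 0, 0, 0, 0]

```text
time_s: 13.15
position: [0.6737, -0.0273, 0.0416]
ee_rot: [2.349, 2.084, -0.001]
force: [-0.5, -5.2, 3.6]
grip_width: 0.6
grip_force: 2.9
```

>>> send_rows:
  plan:
    - [0.6, 0.02, 0.2, 0, 0, 0, 0]
    - [0.6, 0, 0, 0, 0, 0, 0]

```text
time_s: 13.35
position: [0.6737, -0.0273, 0.0417]
ee_rot: [2.348, 2.083, -0.004]
force: [-2.0, -8.1, 4.3]
grip_width: 0.595
grip_force: 4.3
```

>>> send_rows:
  plan:
    - [0.6, 0.02, 0.15, 0, 0, 0, 0]
    - [0.6, 0, 0, 0, 0, 0, 0]

```text
time_s: 13.55
position: [0.6735, -0.0272, 0.0417]
ee_rot: [2.348, 2.081, -0.006]
force: [-1.6, -10.0, 4.5]
grip_width: 0.601
grip_force: 5.4
```

>>> send_rows:
  plan:
    - [0.6, -0.1, -1, 0, 0, 0, 0]
    - [0.6, -0.2, -1.5, 0, 0, 0, 0]
    - [0.6, 0, 0, 3, 0, 0, 0]
    - [0.6, 0, 0, 4, 0, 0, 0]
    - [0.7, 0, 0, 3, 0, 0, 0.143]
    - [0.7, -1, 0, 0, 0, 0, 0.143]
    - [0.7, -1, 1.5, 0, 0, 0, 0.143]
    - [0.7, -1, 1.5, 0, 0, 0, 0.143]

```text
time_s: 14.35
position: [0.6403, -0.017, 0.1413]
ee_rot: [-1.657, -2.668, -0.002]
force: [-0.8, 0.7, -0.4]
grip_width: 0.696
grip_force: 0.0
```

>>> send_rows:
  plan:
    - [0.7, -1, 1.5, 0, 0, 0, 0.143]
    - [0.7, -1, 1.5, 0, 0, 0, 0.143]
    - [0.7, -1, 1.5, 0, 0, 0, 0.143]
    - [0.7, -1, 1.5, 0, 0, 0, 0.143]
    - [0.7, -0.6, 1, 0, 0, 0, 0.143]
    - [0.7, 0, 0, 0, 0, 0, 0.143]
    - [0.7, 0, 0, 0, 0, 0, 0.141]
    - [0.7, 0, 0, 0, 0, 0, 0]

```text
time_s: 15.15
position: [0.5946, 0.053, 0.1412]
ee_rot: [-0.183, -3.135, -0.003]
force: [-0.6, 0.5, -0.4]
grip_width: 0.698
grip_force: 0.0
```

```bash
python3 - <<'E'
from h import *
s=r.state();print(s["position"],R.from_rotvec(s["ee_rot"]).as_matrix()[:,1],s["joint_pos"])
crop(eyes.camera("scene"),185,150,380,290,4,"pics/s4.png")
E
```

```text
[0.59460457 0.05296207 0.14119718] [0.11663564 0.99317337 0.00166648] [-0.1684549   0.68612044  0.05366601  1.76901852 -0.05649612  0.68869315
  1.37064276]
```

View pics/s4.png

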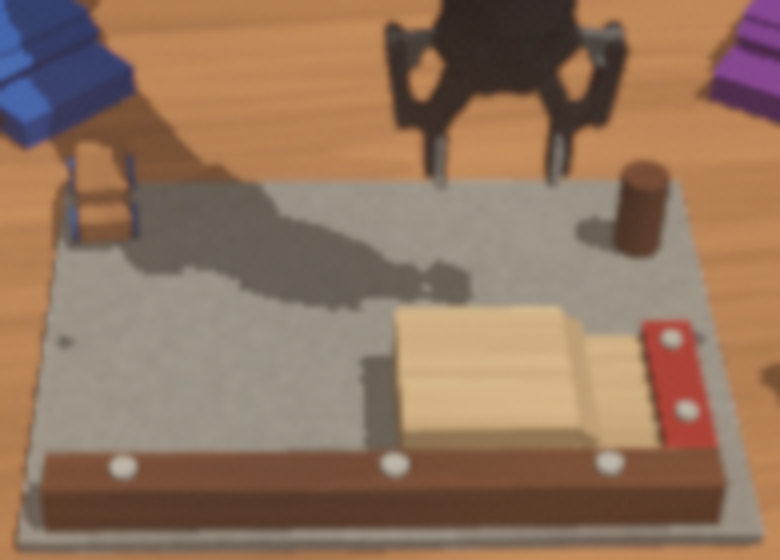

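The billet sits in the corner, with its bonnet at the red stop (about (650,390)) and its side at the fence. I give one more square nudge toward the fence to close any residual gap.

>>> send_rows:
  plan:
    - [0.7, 0, -0.2, -3, 0, 0, 0]
    - [0.7, 0, -0.2, -3, 0, 0, 0]
    - [0.7, 0, 0, -2, 0, 0, 0]
    - [0.7, 0, 0, -1.5, 0, 0, 0]
    - [0.7, 0, 0, -0.5, 0, 0, 0]
    - [0.7, 0, 0, 0, 0, 0, 0]

```text
time_s: 15.8
position: [0.5948, 0.0485, 0.0409]
ee_rot: [-0.186, -3.135, 0.0]
force: [-0.4, -0.8, -0.1]
grip_width: 0.699
grip_force: 0.0
```

>>> send_rows:
  plan:
    - [0.7, 0.6, -0.07, 0, 0, 0, 0]
    - [0.7, 0.6, -0.07, 0, 0, 0, 0]
    - [0.7, 0.5, -0.06, 0, 0, 0, 0]
    - [0.7, 0.4, -0.05, 0, 0, 0, 0]
    - [0.7, 0.3, -0.03, 0, 0, 0, 0]
    - [0.7, 0.2, -0.02, 0, 0, 0, 0]
    - [0.7, 0, 0, 0, 0, 0, 0]

```text
time_s: 16.5
position: [0.6208, 0.0454, 0.0412]
ee_rot: [-0.185, -3.135, 0.0]
force: [-0.4, -0.0, 1.0]
grip_width: 0.699
grip_force: 0.2
```

>>> send_rows:
  plan:
    - [0.7, 0.2, -0.02, 0, 0, 0, 0]
    - [0.7, 0.1, -0.01, 0, 0, 0, 0]
    - [0.7, 0, 0, 0, 0, 0, 0]

```text
time_s: 16.8
position: [0.621, 0.0452, 0.041]
ee_rot: [-0.185, -3.13, 0.001]
force: [-7.1, 0.8, 4.1]
grip_width: 0.698
grip_force: 3.3
```

>>> send_rows:
  plan:
    - [0.7, 0.2, 0, 0, 0, 0, 0]
    - [0.7, 0.1, 0, 0, 0, 0, 0]
    - [0.7, 0, 0, 0, 0, 0, 0]

```text
time_s: 17.1
position: [0.6216, 0.045, 0.0407]
ee_rot: [-0.184, -3.125, 0.002]
force: [-11.6, 0.1, 8.2]
grip_width: 0.701
grip_force: 5.5
```

>>> send_rows:
  plan:
    - [0.7, -0.6, 0.07, 0, 0, 0, 0]
    - [0.7, -1, 0.12, 0, 0, 0, 0]
    - [0.7, -1.5, 0.18, 0, 0, 0, 0]
    - [0.7, 0, 0, 3, 0, 0, 0]
    - [0.7, 0, 0, 4, 0, 0, 0]
    - [0.7, 0, 0, 4, 0, 0, 0]
    - [0.7, 0, -2, 4, 0, 0, 0]
    - [0.7, 0, -4, 0, 0, 0, 0]

```text
time_s: 17.9
position: [0.6002, -0.0071, 0.1972]
ee_rot: [0.173, 3.124, 0.006]
force: [1.0, 0.1, -0.9]
grip_width: 0.704
grip_force: 0.0
```

>>> send_rows:
  plan:
    - [0.7, -2, -4, 0, 0, 0, 0]
    - [0.7, -2, -4, 0, 0, 0, 0]
    - [0.7, -2, -4, 0, 0, 0, 0]
    - [0.7, -2, -4, 0, 0, 0, 0]
    - [0.7, 0, -4, 0, 0, 0, 0]
    - [0.7, 0, -4, 0, 0, 0, 0]
    - [0.7, 0, -4, 0, 0, 0, 0]
    - [0.7, 0, 0, 0, 0, 0, 0]

```text
time_s: 18.7
position: [0.5145, -0.299, 0.1916]
ee_rot: [0.199, 3.134, -0.009]
force: [-0.8, 0.5, 0.9]
grip_width: 0.697
grip_force: 0.0
```

```bash
python3 - <<'E'
from fit import *
t=eyes.camera("top");s=eyes.camera("scene");print(r.state()["position"])
j=[.6023,-.0129,-.1202]
b=[place(j,[(25,5,62),(25,105,62),(125,105,62),(125,5,62)])]
crop(t,190,110,330,220,4,"pics/t5.png");crop(s,275,215,375,290,4,"pics/s5.png")
x=cv2.imread("pics/t5.png");y=cv2.imread("pics/s5.png");x=cv2.resize(x,None,fx=.72,fy=.72);h=min(len(x),len(y));cv2.imwrite("pics/c5.png",np.hstack([x[:h,:400],y[:h]]))
E
```

```text
[ 0.51555589 -0.29212689  0.19110974]
```

View pics/c5.png

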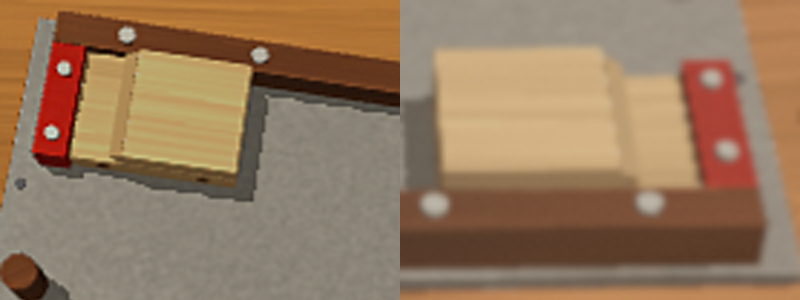

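The billet is seated in the corner in both views. I finish with a light central nudge, fingers closed, toward the stop, because the last fence push may have turned the billet by a fraction of a millimetre.

>>> send_rows:
  plan:
    - [0, 1.2, 1.6, 0, 0, 0, -0.143]
    - [0, 1.2, 1.6, 0, 0, 0, -0.143]
    - [0, 1.2, 1.6, 0, 0, 0, -0.143]
    - [0, 1.2, 1.6, 0, 0, 0, -0.143]
    - [0, 1.2, 1.6, 0, 0, 0, -0.143]
    - [0, 1.2, 1.6, 0, 0, 0, -0.143]
    - [0, 1.2, 1.6, 0, 0, 0, -0.143]
    - [0, 1.2, 1.6, 0, 0, 0, -0.143]

```text
time_s: 19.6
position: [0.6125, -0.1599, 0.1912]
ee_rot: [-1.857, -2.533, -0.002]
force: [-0.4, -0.6, -0.5]
grip_width: 0.003
grip_force: 0.0
```

>>> send_rows:
  plan:
    - [0, 1.2, 1.6, 0, 0, 0, -0.143]
    - [0, 1.2, 1.6, 0, 0, 0, -0.143]
    - [0, 1.2, 1.6, 0, 0, 0, -0.141]
    - [0, 1.2, 1.6, 0, 0, 0, 0]
    - [0, 1.2, 1.6, 0, 0, 0, 0]
    - [0, 0, 0, 0, 0, 0, 0]
    - [0, 0, 0, 0, 0, 0, 0]

```text
time_s: 20.3
position: [0.6716, -0.0825, 0.1911]
ee_rot: [-2.345, -2.09, 0.001]
force: [-0.7, -0.1, -0.2]
grip_width: 0.003
grip_force: 0.0
```

>>> send_rows:
  plan:
    - [0, 0, 0, -4, 0, 0, 0]
    - [0, 0, 0, -4, 0, 0, 0]
    - [0, 0, 0, -3, 0, 0, 0]
    - [0, 0, 0, -2, 0, 0, 0]
    - [0, 0, 0, -1, 0, 0, 0]
    - [0, 0.12, 1, 0, 0, 0, 0]
    - [0, 0.12, 1, 0, 0, 0, 0]
    - [0, 0.12, 1, 0, 0, 0, 0]

```text
time_s: 21.1
position: [0.6768, -0.0519, 0.0529]
ee_rot: [2.347, 2.087, 0.004]
force: [0.0, -0.2, -0.3]
grip_width: -0.001
grip_force: 0.0
```

>>> send_rows:
  plan:
    - [0, 0.1, 0.8, 0, 0, 0, 0]
    - [0, 0.07, 0.6, 0, 0, 0, 0]
    - [0, 0.04, 0.3, 0, 0, 0, 0]
    - [0, 0.03, 0.3, 0, 0, 0, 0]
    - [0, 0, 0, 0, 0, 0, 0]

```text
time_s: 21.6
position: [0.678, -0.0328, 0.0513]
ee_rot: [-2.348, -2.087, -0.0]
force: [-0.1, 0.3, -1.0]
grip_width: 0.003
grip_force: 0.0
```

>>> send_rows:
  plan:
    - [0, 0.02, 0.2, 0, 0, 0, 0]
    - [0, 0, 0, 0, 0, 0, 0]

```text
time_s: 21.8
position: [0.6782, -0.0313, 0.0513]
ee_rot: [-2.349, -2.086, 0.0]
force: [-0.0, 0.5, 0.3]
grip_width: -0.0
grip_force: 0.0
```

>>> send_rows:
  plan:
    - [0, 0.02, 0.2, 0, 0, 0, 0]
    - [0, 0.02, 0.2, 0, 0, 0, 0]
    - [0, 0, 0, 0, 0, 0, 0]

```text
time_s: 22.1
position: [0.6785, -0.028, 0.0513]
ee_rot: [2.348, 2.086, -0.001]
force: [-0.3, -1.9, 0.7]
grip_width: -0.003
grip_force: 0.9
```

>>> send_rows:
  plan:
    - [0, 0.02, 0.2, 0, 0, 0, 0]
    - [0, 0, 0, 0, 0, 0, 0]

```text
time_s: 22.3
position: [0.6783, -0.0279, 0.0514]
ee_rot: [2.348, 2.084, -0.004]
force: [-1.0, -5.0, 0.7]
grip_width: 0.001
grip_force: 2.6
```

>>> send_rows:
  plan:
    - [0, 0.02, 0.1, 0, 0, 0, 0]
    - [0, 0, 0, 0, 0, 0, 0]

```text
time_s: 22.5
position: [0.6783, -0.0278, 0.0514]
ee_rot: [2.349, 2.082, -0.006]
force: [-2.4, -6.7, 0.2]
grip_width: 0.001
grip_force: 3.3
```

>>> send_rows:
  plan:
    - [0, -0.08, -0.6, 0, 0, 0, 0]
    - [0, -0.12, -1, 0, 0, 0, 0]
    - [0, -0.24, -2, 0, 0, 0, 0]
    - [0, 0, 0, 4, 0, 0, 0]
    - [0, 0, 0, 4, 0, 0, 0]
    - [0, 0, 0, 4, 0, 0, 0]
    - [0, -2, -3, 2, 0, 0, 0]
    - [0, -2, -4, 0, 0, 0, 0]

```text
time_s: 23.3
position: [0.6374, -0.1285, 0.195]
ee_rot: [2.339, 2.091, 0.01]
force: [0.9, -1.1, -0.6]
grip_width: 0.004
grip_force: 0.0
```

>>> send_rows:
  plan:
    - [0, -2, -4, 0, 0, 0, 0]
    - [0, -2, -4, 0, 0, 0, 0]
    - [0, -2, -4, 0, 0, 0, 0]
    - [0, -2, -4, 0, 0, 0, 0]
    - [0, -1, -3, 0, 0, 0, 0]
    - [0, 0, 0, 0, 0, 0, 0]
    - [0, 0, 0, 0, 0, 0, 0]

```text
time_s: 24.0
position: [0.5443, -0.3209, 0.1914]
ee_rot: [-2.351, -2.084, -0.002]
force: [0.9, 0.4, -0.2]
grip_width: -0.0
grip_force: 0.0
```

```bash
python3 - <<'E'
from h import *
t=eyes.camera("top");print(r.state()["position"])
crop(t,180,110,365,260,4,"pics/t6.png")
E
```

```text
[ 0.54506607 -0.31933175  0.19120528]
```

View pics/t6.png

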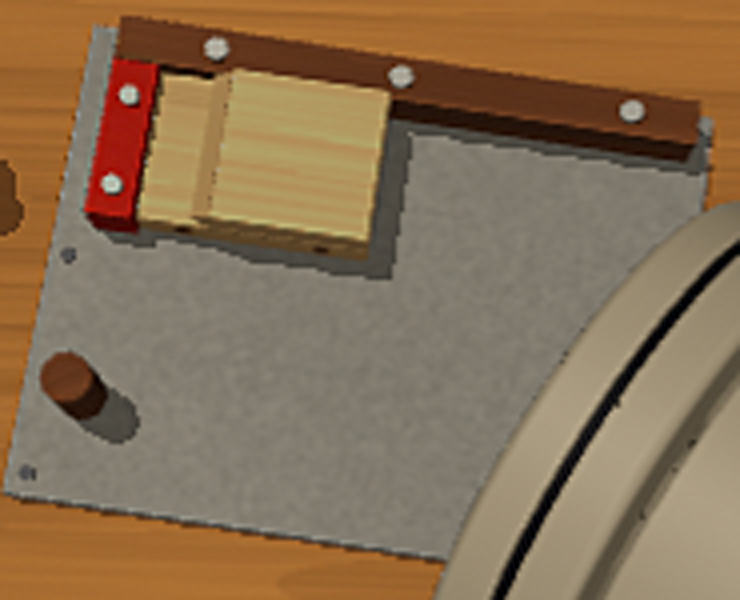

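The billet lies flush in the corner (bonnet to the stop at about (150,150), side along the fence at about (300,80)), the dowel has not moved, and the gripper is clear.

```bash
python3 -c "
from station import workorder
print(workorder.hand_in())"
```

```text
the job is handed in; nothing more can be done
None
```

I pushed the billet into the jig's corner, with its long side against the fence and its bonnet end against the red stop. The gripper is clear and the job is handed in at about 24 s; contact was confirmed by push force and camera view, and no verdict came back.

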